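# Open the air filter box: press the catch, push the cover off

## Robot

A 6-joint arm with a two-finger parallel gripper is mounted at the origin on the work surface. World frame = base frame: x ahead of the robot, y to its left, z up, the work surface at z = 0. Lengths are in m, angles in rad, forces in N, time in s.
With the tool pointing down it reaches from about 0.375 to 0.9 m from the base axis. Payload 3.1 kg.
Tool frame: the origin (TCP) lies between the finger pads, 19 mm behind the fingertips; this is the grasp point; z points along the fingers, y is the line along which they close (so a half turn about z gives the same grasp; the last joint's range is limited). The gripper opens to 87 mm and grips with 3 to 60 N. Pads are 19 mm wide; open, the fingers measure 117 mm over their backs; the gripper's body (75 mm by 190 mm) begins 51 mm behind the grasp point.
Start: joints at [-1.462, 0.527, 1.433, -0, 1.181, -0.178], TCP at [0.177, -0.599, 0.241] pointing down, gripper open.
Joint ranges: [-3.08, 3.08], [-0.75, 2.2], [0.22, 2.44], [-1.43, 4.57], [0, 2.65], [-2.85, 2.85]. Speed limits (rad/s): [2.79, 2.79, 3.14, 3.14, 3.14, 3.14].

## Interface

Orientations are given as a unit quaternion [x, y, z, w].
In Python, from rig import robot, imaging gives the robot as it stands (robot), with the cameras (imaging).
- The arm moves only by the tool shift_gripper, called after "Request:" as name([rows], argument=value, ...), one row to a line, values as JSON. Schema: {"type":"object","properties":{"ticks":{"type":"array","items":{"type":"object","properties":{"tx":{"type":"number"},"ty":{"type":"number"},"tz":{"type":"number"},"twist":{"type":"number"}},"additionalProperties":false},"minItems":1,"maxItems":20},"finger_gap":{"type":"number"},"force":{"type":"number"},"only":{"type":"string"},"quiet":{"type":"boolean"},"lines":{"type":"string"}},"required":["ticks"],"additionalProperties":false}. ticks is a list of rows, 1 to 20 of them, each an object with the fields tx, ty, tz (the shift in m), twist (a turn about the tool's z in rad); a field left out counts as zero; each row shifts and turns the commanded pose from where the row before left it, along the tool's axes as they then stand; what a row does not reach is not made up. A row lasts 1/12 s, in which the tool goes at most 0.0417 m and 0.125 rad, less where a joint would pass 70% of its speed; a pose out of reach is approached as far as the arm can. finger_gap is the finger opening in m, set as the call begins (left out keeps the last). The fingers move at their own pace and stop on an object; force is the grip in N (left out, the last holds). Time passes only in rows, so rows that do not move let the fingers close. The tool returns the time, the measured TCP pose, the force, the opening and the grip force at its end. only (a regular expression) keeps the lines of the reply that match it, lines (a string "A,B") keeps lines A to B, and quiet returns only ok. Input that does not fit is refused with a message, and nothing moves.
- robot.get_obs(): the state, without advancing time (a new reading comes with each control period).
- imaging.camera(name): name is "side" or "top" or "wrist"; returns a dict with "img" (400x640x3 uint8, red, green, blue), "fx", "fy", "cx", "cy" (pixels), "xyz" and "attitude" of the camera in the world. Camera axes: x right, y down, z forward; pixel columns grow to the right and rows downward; lengths in m; the calibration is good to about 2 mm. The wrist camera is an equidistant fisheye: a pixel r from the principal point sees the ray r / f radians off the axis. A picture is of the moment at which its call begins. There is no depth.
- robot.hand_in(): hands the job in; it is judged then, once.
The state is a dict: "time": time; "q": joint angles; "joint_velocities": joint speeds; "joint_torque": joint torques, N m; "position": TCP position; "tool_rot": TCP orientation; "ft_force": force on the tool from outside, world axes, zero at the start; "moment": the same for the moment, N m; "grip_width": finger opening in m; "grip_force": force on a finger pad.
Only numpy, scipy, OpenCV 4.12 (cv2) and the standard library are available. Lean on these libraries where they do the work, as an engineer would, in place of code of your own. Each camera call takes 0.05 s, during which the arm holds its last target. There are 200 camera calls.

## Task

The blow-off air filter on the canning bench is due for a look. Press the red snap tab at the side of the blue filter box all the way down, then push the released white cover by its black rib along its rails until the filter opening is completely uncovered and the cover lies on the parking shelf. Only press and push: do not take the rib between the fingers, do not lift or tip the cover, and leave everything else standing where it is.

Things in the scene. Friction and masses are not known exactly. Their poses are not given: they have to be found in the camera images.
- filter_box: blue box fixed to the table, elsewhere each time; x -60 to 60 mm, y -140 to +160 mm, origin on the table. Flat running floor 75 mm above the table, between two aluminium rails along y, 8 mm high, 104 mm apart. The cover slides off to the box's +y. Grey pod for the red tab at its +x side: x 59 to 115, y -23 to +37, 55 mm high
- seat (a point): point on the box's running floor, 75 mm above the table, at box x = 0, y = -70 mm, axes as the box's: centre of the cover's underside when seated. The filter opening, 84 mm wide, lies here, box y from -128 to -6 mm, hidden under the cover at the start
- shelf (a point): point on the running floor, 75 mm above the table, at box x = 0, y = +85 mm, on the parking shelf (plain floor, box y from -6 to +150 mm) that ends at an 18 mm high stop, near face at y = +150 mm. Against the stop the cover's centre is at y = +90 mm, 160 mm along from the seat
- cover: loose white plate, 100 mm (its x) by 120 mm (its y), 10 mm thick, about 0.3 kg, origin at the centre of its underside, axes as the box's, 2 mm play to each rail. On top, 35 mm from its centre towards -y, stands a black rib: 50 mm along x, 10 mm thick along y, 22 mm high. While the red tab is up, the tab's tooth blocks it from sliding
- rib_top (a point): centre of the top face of the cover's black rib, axes as the cover's
- tab (a joint): how far the red snap tab is pressed down: 0 is up (cover locked), 0.012 m is fully in. It moves straight down against a friction of about 4 N and stays where it is pushed, with no spring back. The cover is free to slide from about 0.0105 m on
- tab_top (a point): centre of the top of the red tab's 32 x 32 mm press pad, at box x = +88, y = +7 mm; 97 mm above the table when up, 85 mm when fully in. Its tooth, 10 mm thick, reaches over the rail line into the cover's way: 10 mm above the running floor when up, 2 mm below it when fully in
- can_a: plain white can, 66 mm diameter, 115 mm tall, standing loose on the table; a bystander, to be left alone; origin at the centre of its underside
- can_b: plain white can, 66 mm diameter, 115 mm tall, standing loose on the table; a bystander, to be left alone; origin at the centre of its underside
- bottle: white plastic bottle with blue cap, 60 mm diameter, 150 mm tall, standing loose on the table; a bystander, to be left alone; origin at the centre of its underside
- jar: glass jar with black lid, 64 mm diameter, 75 mm tall, standing loose; a bystander, to be left alone; origin at the centre of its underside
- spare: spare filter cartridge with orange end caps, 60 mm diameter, 70 mm tall, standing loose; a bystander, to be left alone; origin at the centre of its underside
- screwdriver: screwdriver with a yellow handle, lying loose on the table near the box; a bystander, to be left alone

How it is judged:
On the way, in this order (a step that is already met when the one before it is completed fails the run):
1. the red tab is pressed all the way in while the cover is still on its seat (value of joint tab above 0.0105 m and y of cover in the frame of seat below 0.012 m), for 0.1 s.
2. the cover is pushed off its seat, clear of the filter opening (y of cover in the frame of seat above 0.125 m), for 0.1 s.
At the end, for the whole second after the job is handed in: the tab is in (joint above 0.0095 m); the cover lies flat (within 0.06 rad) and at rest on the running floor between the rails, 125 to 164 mm along from its seat, so that the opening is completely uncovered (value of joint tab above 0.0095 m and y of cover in the frame of seat between 0.125 and 0.164 m and x of cover in the frame of seat between -0.01 and 0.01 m and z of cover in the frame of seat between -0.003 and 0.004 m and angle between cover's own z axis and vertical below 0.06 rad and linear speed of cover below 0.01 m/s); the robot touches nothing.
It fails at once if the cover is lifted more than 12 mm off the running floor (z of cover in the frame of seat above 0.012 m).
It fails at once if the cover is tipped by more than 0.25 rad (angle between cover's own z axis and vertical above 0.25 rad).
It fails at once if the rib is taken between the fingers (TCP at the rib, below 10 mm over its top, while the fingers press on the cover) (y of the grasp point in the frame of rib_top between -0.005 and 0.005 m and x of the grasp point in the frame of rib_top between -0.03 and 0.03 m and z of the grasp point in the frame of rib_top below 0.01 m and contact force between the fingers and cover above 2 N).
It fails at once if a bystander is moved by more than 30 mm (distance of any of can_a, can_b, bottle, jar, spare, screwdriver from where it was at the start of the episode above 0.03 m).
It fails at once if a standing bystander is tipped over (angle between any of can_a, can_b, bottle, jar, spare's own z axis and vertical above 0.5 rad).
It also fails if it takes over 42 s, if anything falls off the work surface, if the arm or the gripper's body presses on something with over 40 N, if the wrist force passes 120 N, or if a joint passes its speed limit or range.

## Working session

There is one attempt and no reset: what is moved stays moved. The work goes in short steps, Python scripts to look and compute and a tool call to move; the robot and the scene stay as the last step left them, time stands still between calls to the robot, and variables do not carry over. Pictures are saved under pics/ and viewed, at most 10 in all, crops included, and the job is handed in when it is done.

```bash
ls; mkdir -p pics
```

Run:
```python
from rig import robot, imaging
import cv2
for n in("top","side"):
    c=imaging.camera(n); cv2.imwrite(f"pics/{n}0.png",c["img"][:,:,::-1]); print(n,{k:v for k,v in c.items() if k!="img"})
print(robot.get_obs())
```

```text
pics
rig.py
top {'fx': 390.71938967001364, 'fy': 390.71938967001364, 'cx': 318.45160340271576, 'cy': 197.77432114299373, 'xyz': array([0.4033842 , 0.05213099, 1.06186112]), 'attitude': array([-0.6946235 ,  0.71393053, -0.05713933,  0.06735349])}
side {'fx': 429.1387598402765, 'fy': 429.1387598402765, 'cx': 317.22772486020057, 'cy': 200.51947593726373, 'xyz': array([0.35433487, 0.86949859, 0.60116935]), 'attitude': array([-0.10712285,  0.86161199, -0.490825  ,  0.07238984])}
{'time': 0.1, 'q': array([-1.46248405e+00,  5.28363672e-01,  1.43375014e+00, -3.33737469e-05,
        1.18139478e+00, -1.78520171e-01]), 'joint_velocities': array([ 2.07573216e-03, -1.66652577e-03, -3.67761425e-03, -8.18851230e-04,
       -7.40281606e-05,  7.21044206e-04]), 'joint_torque': array([-3.43626107e-04, -4.40985525e+01, -1.77150911e+01,  6.34608977e-02,
        5.33476355e-02, -3.42393446e-05]), 'position': array([ 0.17676267, -0.59884661,  0.24038295]), 'tool_rot': array([ 9.89732147e-01,  1.42931311e-01,  1.81994577e-05, -9.57918173e-04]), 'ft_force': array([0.40007087, 1.02523518, 0.91906766]), 'moment': array([-0.0162028 ,  0.02287179,  0.03611744]), 'grip_force': 0.0, 'grip_width': 0.08657842989509978}
```

View pics/top0.png

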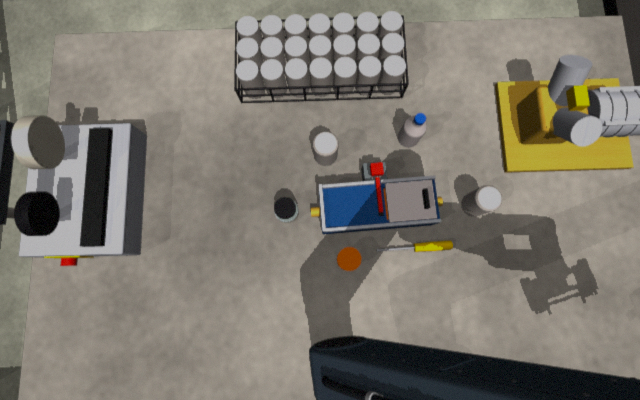

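View pics/side0.png

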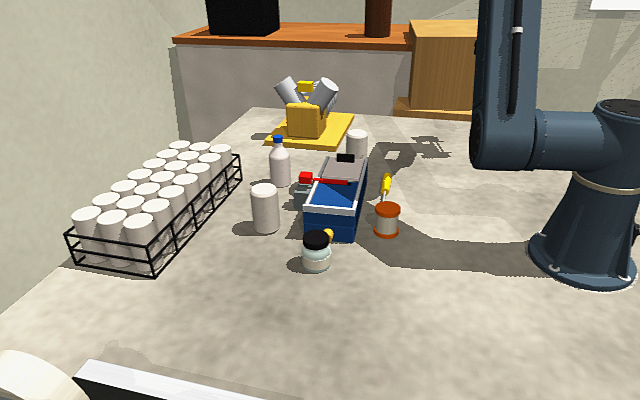

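Top view: blue box spans about (320,178)–(440,232), with its +y to the left (world +y). The red pad is at (376,169), the black rib at (426,199), can_a/b at (325,147) and (488,200), bottle at (413,130), spare at (349,259), jar at (285,208) and the screwdriver at (435,246). The side view agrees.

Create h.py:
```python
import numpy as np,cv2
from rig import robot, imaging
from scipy.spatial.transform import Rotation as R
def cast(c,px,z):
    px=np.atleast_2d(np.asarray(px,float))
    d=np.c_[(px[:,0]-c["cx"])/c["fx"],(px[:,1]-c["cy"])/c["fy"],np.ones(len(px))]
    d=R.from_quat(c["attitude"]).apply(d)
    return (c["xyz"]+d*((z-c["xyz"][2])/d[:,2])[:,None])
def proj(c,p):
    q=R.from_quat(c["attitude"]).inv().apply(np.atleast_2d(p)-c["xyz"])
    return np.c_[c["cx"]+c["fx"]*q[:,0]/q[:,2],c["cy"]+c["fy"]*q[:,1]/q[:,2]]
def blobs(m):
    n,l,s,ce=cv2.connectedComponentsWithStats(m.astype(np.uint8))
    return [(s[i],ce[i],l==i) for i in range(1,n) if s[i][4]>15]
```

Run:
```python
from h import *
for n,(x0,y0,x1,y1) in(("top",(310,155,450,240)),("side",(285,140,380,250))):
    c=imaging.camera(n);im=c["img"].astype(int);r,g,b=im[...,0],im[...,1],im[...,2]
    roi=np.zeros(r.shape,bool);roi[y0:y1,x0:x1]=1
    for nm,m in(("red",(r>110)&(g<60)&(b<60)),("blk",(r<45)&(g<45)&(b<45)),("white",(r>120)&(abs(r-g)<25)&(abs(r-b)<40))):
        for s,ce,l in blobs(m&roi): 
            print(n,nm,s,ce.round(1),"rect",[np.round(v,1) for v in cv2.minAreaRect(np.argwhere(l)[:,::-1].astype(np.int32))[:2]],cast(c,ce,.097 if nm=="red" else .107)[0].round(4))
    k=5 if n=="top" else 6
    cv2.imwrite(f"pics/{n}1.png",cv2.resize(c["img"][y0:y1,x0:x1,::-1],None,fx=k,fy=k,interpolation=2))
```

```text
top red [371 162  13  14 152] [376.7 168.4] rect [array([376.6, 168.3]), array([12.6, 12. ])] [ 0.6469 -0.0858  0.097 ]
top red [375 177   8  34 121] [378.8 192.9] rect [array([378.9, 193.4]), array([33.6,  4. ])] [ 0.5834 -0.0876  0.097 ]
top blk [362 167   3  13  18] [362.4 174.1] rect [array([362.1, 173.1]), array([12.2,  1.8])] [ 0.6307 -0.0478  0.107 ]
top blk [423 189   7  20  93] [425.5 198.4] rect [array([425.5, 198.4]), array([19.1,  4.9])] [ 0.5645 -0.2007  0.107 ]
top blk [378 212   6   4  17] [380.6 213.6] rect [array([380.5, 213.5]), array([3., 5.])] [ 0.5296 -0.0881  0.107 ]
top blk [401 225  14   3  16] [407.4 225.9] rect [array([407.5, 225.9]), array([ 1. , 13.1])] [ 0.4977 -0.1515  0.107 ]
top blk [365 227  35   3  41] [382.1 228. ] rect [array([382., 228.]), array([ 1.2, 34. ])] [ 0.4941 -0.0897  0.107 ]
top white [310 155  53  39 839] [333.4 167.5] rect [array([336., 174.]), array([38., 52.])] [0.6498 0.0242 0.107 ]
top white [373 155  14   6  44] [380.5 156.4] rect [array([379.5, 157.5]), array([ 5., 13.])] [ 0.6751 -0.0954  0.107 ]
top white [419 155  31  47 917]
[... 1065 characters left out ...]
140   95   76 3108] [326.8 170.6] rect [array([332. , 177.5]), array([75., 94.])] [ 0.5928 -0.0904  0.107 ]
side white [374 146   6   6  18] [376.6 148.9] rect [array([376.4, 149.3]), array([5.4, 4. ])] [ 0.4877 -0.2545  0.107 ]
side white [366 196  14  10  64] [374.1 200.9] rect [array([373.7, 201.4]), array([ 6.8, 13.9])] [0.4526 0.0344 0.107 ]
side white [285 210  13  27 201] [289.1 219.9] rect [array([291., 223.]), array([26., 12.])] [0.6155 0.1526 0.107 ]
side white [285 239  24  11 203] [294.  244.4] rect [array([296.5, 244. ]), array([23., 10.])] [0.5791 0.2333 0.107 ]
side white [322 242  44   8 229] [343.7 246.5] rect [array([343.5, 245.5]), array([43.,  7.])] [0.4843 0.2177 0.107 ]
```

View pics/top1.png

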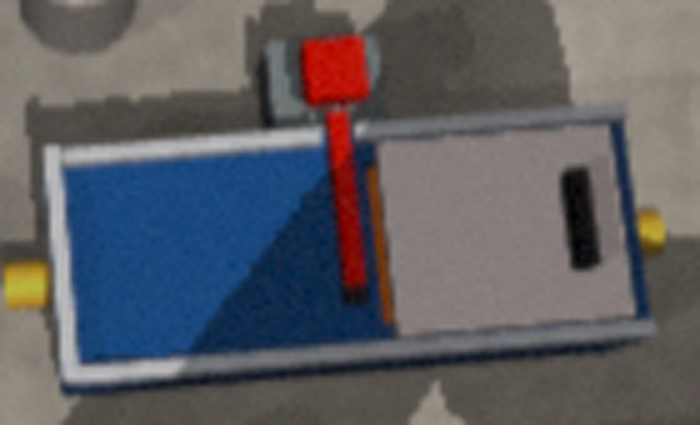

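Run:
```python
from h import *
c=imaging.camera("top")
P=lambda u,v,z: cast(c,[[310+u/5,155+v/5]],z)[0]
A=P(45,147,.093);B=P(62,385,.093);C=P(625,107,.083);D=P(655,325,.083);rt=P(337,115,.097);rb=P(354,288,.097)
for n,p in zip("ABCDtb",(A,B,C,D,rt,rb)):print(n,p.round(4))
def deg(v): return np.degrees(np.arctan2(v[1],v[0])).round(2)
print("yaw",deg(A-C)-90,deg(B-D)-90,deg(rt-rb),deg(A-B),deg(C-D))
yaw=np.radians(2.5)
pad=np.array([.6469,-.0858]);rib=np.array([.5645,-.2007])
s=imaging.camera("side")
print("side check pad,rib",proj(s,[[*pad,.097],[*rib,.107]]).round(1))
```

```text
A [0.6105 0.0616 0.093 ]
B [0.4897 0.0564 0.093 ]
C [ 0.6248 -0.2353  0.083 ]
D [ 0.5125 -0.2415  0.083 ]
t [ 0.6218 -0.0862  0.097 ]
b [ 0.5336 -0.09    0.097 ]
yaw 2.75 4.3799999999999955 2.48 2.5 3.17
side check pad,rib [[306.2 172.8]
 [346.2 154.2]]
```

Request:
shift_gripper([
  {"twist": -0.121},
  {"twist": -0.121},
  {"twist": -0.121},
  {"twist": -0.121},
  {"twist": -0.121},
  {"twist": -0.121},
  {"twist": -0.121},
  {"twist": -0.121},
  {"twist": -0.121},
  {"twist": -0.121},
  {"twist": -0.121},
], finger_gap=0, force=10)

```text
time: 1.22
position: [0.1768, -0.5994, 0.2412]
tool_rot: [0.688, 0.726, 0.0, -0.0]
ft_force: [-0.0, -0.3, -0.6]
grip_width: 0.0216
grip_force: 0.0
```

View pics/side1.png

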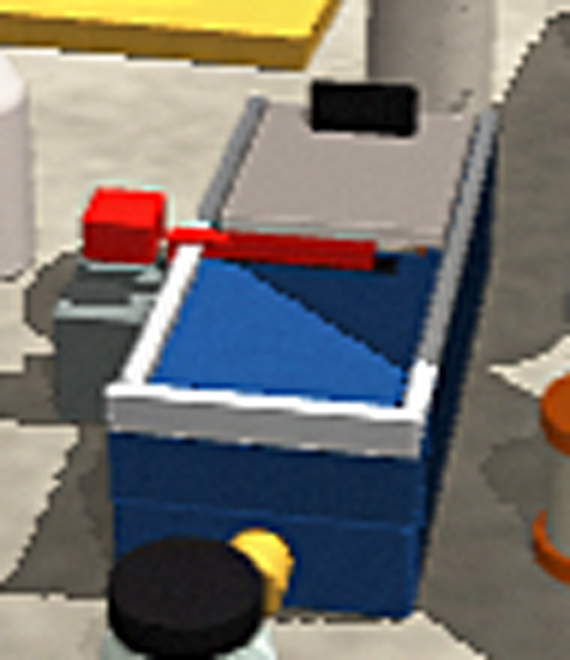

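The pad's top is at crop (125,193), which is full-frame (306,172). The rib top is at (345.5,154). Both match the top-view positions within about 1 px. The cover is seated and the tab is up. Yaw is about 2.6°.

Request:
shift_gripper([
  {"tx": 0.0271, "ty": 0.0276},
  {"tx": 0.0271, "ty": 0.0276},
  {"tx": 0.0271, "ty": 0.0276},
  {"tx": 0.0271, "ty": 0.0276},
  {"tx": 0.0271, "ty": 0.0276},
  {"tx": 0.0271, "ty": 0.0276},
  {"tx": 0.0271, "ty": 0.0276},
  {"tx": 0.0271, "ty": 0.0276},
  {"tx": 0.0271, "ty": 0.0276},
  {"tx": 0.0271, "ty": 0.0276},
  {"tx": 0.0271, "ty": 0.0276},
  {"tx": 0.0271, "ty": 0.0276},
  {"tx": 0.0271, "ty": 0.0276},
  {"tx": 0.0271, "ty": 0.0276},
  {"tx": 0.0271, "ty": 0.0276},
  {"tx": 0.0271, "ty": 0.0276},
  {"tx": 0.0271, "ty": 0.0276},
  {"tx": 0.0271, "ty": 0.0276},
  {},
  {},
])

```text
time: 2.88
position: [0.651, -0.0869, 0.2408]
tool_rot: [0.689, 0.725, -0.0, 0.0]
ft_force: [0.3, -0.2, -1.0]
grip_width: 0.0004
grip_force: 0.0
```

Request:
shift_gripper([
  {"tx": 0.001, "ty": -0.004, "tz": 0.01},
  {"tz": 0.03},
  {"tz": 0.03},
  {"tz": 0.03},
  {"tz": 0.018},
  {},
  {},
])

```text
time: 3.47
position: [0.6447, -0.0891, 0.1224]
tool_rot: [0.691, 0.723, -0.001, -0.001]
ft_force: [-0.0, -0.4, 0.5]
grip_width: -0.0001
grip_force: 0.0
```

Run:
```python
from h import *
for n,(x0,y0,x1,y1) in(("side",(265,110,385,220)),):
    c=imaging.camera(n); cv2.imwrite("pics/s2.png",cv2.resize(c["img"][y0:y1,x0:x1,::-1],None,fx=5,fy=5))
```

```text
(no output)
```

View pics/s2.png

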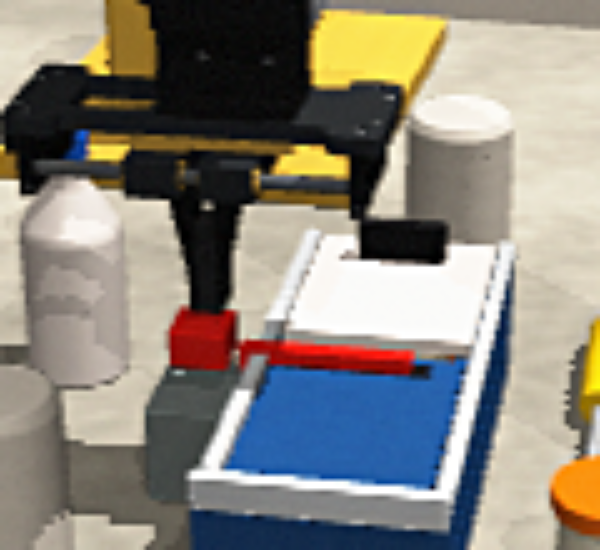

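Fingertips hang over the pad at crop (207,305), clear of the bottle. Fine centring, then pressing.

Request:
shift_gripper([
  {"tx": 0.003, "ty": 0.002},
  {"tz": 0.004},
  {"tz": 0.003},
  {"tz": 0.003},
  {"tz": 0.003},
  {"tz": 0.003},
  {"tz": 0.002},
  {},
  {},
])

```text
time: 4.27
position: [0.6485, -0.085, 0.1052]
tool_rot: [0.69, 0.724, 0.0, 0.0]
ft_force: [1.3, -0.2, 1.3]
grip_width: 0.0003
grip_force: 0.9
```

Request:
shift_gripper([
  {"tz": 0.001},
  {"tz": 0.001},
  {"tz": 0.001},
  {},
  {},
])

```text
time: 4.68
position: [0.6485, -0.085, 0.1041]
tool_rot: [0.69, 0.724, 0.0, 0.001]
ft_force: [-1.5, 0.6, 10.6]
grip_width: 0.0006
grip_force: 5.4
```

Request:
shift_gripper([
  {"tz": 0.001},
  {},
  {"tz": -0.03},
  {"tz": -0.03},
  {"tx": -0.0267, "ty": -0.0179},
  {"tx": -0.0267, "ty": -0.0179},
  {"tx": -0.0267, "ty": -0.0179},
  {"tx": -0.0267, "ty": -0.0179},
  {"tx": -0.0267, "ty": -0.0179},
  {},
  {},
])

```text
time: 5.6
position: [0.5634, -0.2237, 0.1606]
tool_rot: [0.692, 0.722, -0.0, -0.001]
ft_force: [-0.5, -0.3, -0.3]
grip_width: 0.0008
grip_force: 0.0
```

Run:
```python
from h import *
x0,y0,x1,y1=265,110,385,220
c=imaging.camera("side"); cv2.imwrite("pics/s3.png",cv2.resize(c["img"][y0:y1,x0:x1,::-1],None,fx=5,fy=5))
```

```text
(no output)
```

View pics/s3.png

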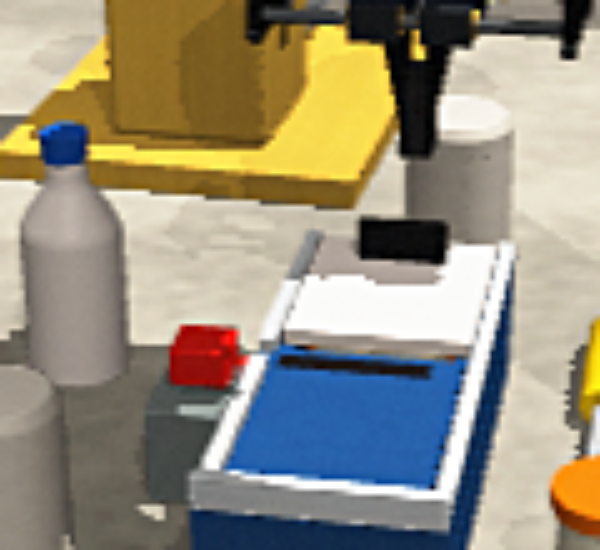

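The tab is down and its tooth has sunk into the slot at crop (355,365). The cover is still seated, and the finger is behind the rib. Next: lower, then push the first half.

Request:
shift_gripper([
  {"ty": 0.002, "tz": 0.02},
  {"tz": 0.02},
  {"tz": 0.0095},
  {},
  {"tx": 0.004},
  {"tx": 0.004},
  {"tx": 0.006},
  {"tx": 0.008},
  {"tx": 0.008},
  {"tx": 0.008},
  {"tx": 0.008},
  {"tx": 0.008},
  {"tx": 0.008},
  {"tx": 0.008},
  {"tx": 0.006},
  {},
])

```text
time: 6.98
position: [0.5626, -0.1444, 0.1115]
tool_rot: [0.69, 0.724, 0.0, -0.001]
ft_force: [-0.1, 0.8, -0.3]
grip_width: 0.0004
grip_force: 0.0
```

Run:
```python
from h import *
x0,y0,x1,y1=265,110,385,220
c=imaging.camera("side"); cv2.imwrite("pics/s4.png",cv2.resize(c["img"][y0:y1,x0:x1,::-1],None,fx=5,fy=5))
```

```text
(no output)
```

View pics/s4.png

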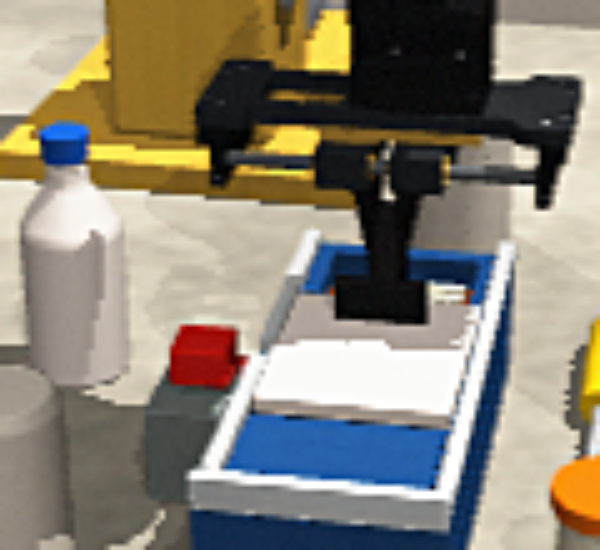

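The cover has slid about 70 mm, flat and straight, past the lowered tab (front edge at crop (350,410)). Continuing about 77 mm more, then backing off and lifting.

Request:
shift_gripper([
  {"tx": 0.006},
  {"tx": 0.008},
  {"tx": 0.008},
  {"tx": 0.008},
  {"tx": 0.008},
  {"tx": 0.008},
  {"tx": 0.008},
  {"tx": 0.008},
  {"tx": 0.007},
  {"tx": 0.005},
  {"tx": 0.003},
  {},
  {},
])

```text
time: 8.12
position: [0.5597, -0.0692, 0.1118]
tool_rot: [0.69, 0.724, 0.0, -0.0]
ft_force: [0.1, -1.0, -0.1]
grip_width: 0.0005
grip_force: 0.0
```

Request:
shift_gripper([
  {"tx": -0.01},
  {"tx": -0.01},
  {"tz": -0.03},
  {"tz": -0.03},
  {"tz": -0.03},
  {"tx": -0.03, "tz": -0.02},
  {"tx": -0.04},
  {"tx": -0.04},
  {"tx": -0.04},
  {},
  {},
])

```text
time: 9.03
position: [0.5673, -0.2433, 0.2217]
tool_rot: [0.692, 0.722, 0.0, 0.0]
ft_force: [-0.8, 0.4, 0.7]
grip_width: 0.0006
grip_force: 0.0
```

Run:
```python
from h import *
x0,y0,x1,y1=265,110,385,220
c=imaging.camera("side"); cv2.imwrite("pics/s5.png",cv2.resize(c["img"][y0:y1,x0:x1,::-1],None,fx=5,fy=5))
im=c["img"].astype(int);m=np.zeros(im.shape[:2],bool);m[150:215,300:370]=1
for s,ce,l in blobs(m&(im.max(2)<45)): print(s,ce,cast(c,ce,.1)[0])
```

```text
[326 178  20  11 167] [335.31736527 182.80239521] [ 0.55973764 -0.04338646  0.1       ]
```

View pics/s5.png

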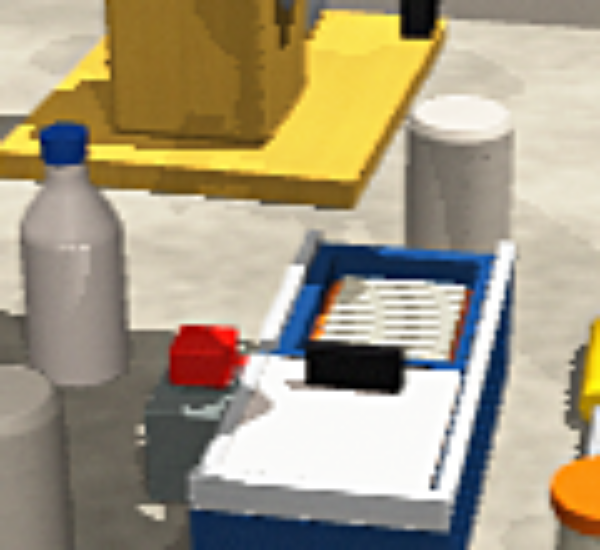

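The filter opening is fully visible, the cover lies flat on the shelf, the tab is down, bystanders stand where they were, and the arm is clear.

```bash
python3 -c "
from rig import robot, imaging
print(robot.hand_in())"
```

```text
the job is handed in; nothing more can be done
None
```

The job is handed in with no verdict returned: the tab is fully pressed, the cover lies flat about 146 mm along from its seat (my estimate, 125 to 164 mm allowed), the opening is uncovered, and no bystander in the last picture has moved.

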